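# Change the filter in the microscope's light source

### The job

Change the colour filter in the microscope's light source. First press the orange key, which is latched down, once so that it unlatches and springs up; then press the blue key, which stands up, once so that it latches down. Leave the green and the grey key as they are.

Things in the scene. Friction and masses are not known exactly. Their poses are not given: they have to be found in the camera images.
- amber_top (a point): Centre of the top face of the bright orange push-push key, 34 x 34 mm on a white stem, one of four in a row, 64 mm apart in any order, on the flat deck (85 mm high) of a fixed beige light-source box, 160 x 300 mm. z up, y along the row; the point moves with the key. Starts latched down. All keys: top face 113 mm above the table when up, about 104 mm latched, 91 mm at the bottom stop.
- blue_top (a point): The same point of the blue key in the same row; starts up. All keys: pressed down against a spring (1 N when up, 3 N at the stop) until the top face is below 93 mm (all the way to the stop) and let go, an up key stays latched down and a latched key springs fully up; a shorter press may not change it. On the way the catch may resist with up to 8 N for a moment. Press steadily, at 0.1 m/s or slower.
- green_top (a point): The same point of the green key, to be left alone: it starts up.
- grey_top (a point): The same point of the mid-grey key, to be left alone: it starts latched down.

How it is judged:
By the outcome, as a careful person would: the job done as asked, in the order asked, and still so for the second after the job is handed in, with the robot touching nothing.
It also fails if it takes over 34 s, if anything falls off the work surface, if the arm or the gripper's body presses on something with over 40 N, if the wrist force passes 120 N, or if a joint passes its speed limit or range.

### The arm

A 7-joint arm with a two-finger parallel gripper is mounted at the origin on the work surface. World frame = base frame: x ahead of the robot, y to its left, z up, the work surface at z = 0. Lengths are in mm, angles in rad, forces in N, time in s.
With the tool pointing down it reaches from about 425 to 875 mm from the base axis. Payload 8.4 kg.
Tool frame: the origin (TCP) lies at the very end of the fingers, on their centre line; the grasp point (between the pads) lies 19 mm behind it (arm.pinch_z is the z of the grasp point in the tool frame, in mm); z points along the fingers, y is the direction in which the jaws open and shut (so a half turn about z gives the same grasp; the last joint's range is limited). The gripper opens to 87 mm and grips with 3 to 60 N. Pads are 19 mm wide; open, the fingers measure 117 mm over their backs; the gripper's body (75 mm by 190 mm) begins 51 mm behind the grasp point.
Start: joints at [-1.318, 0.333, 0.04, 1.465, -0.013, 1.343, -0.059], TCP at [223.982, 610.16, 222.546] pointing down, gripper open.
Joint ranges: [-2.58, 2.58], [-0.38, 2.09], [-1.3, 1.39], [0.25, 2.4], [-1.5, 4.64], [0.08, 2.09], [-2.65, 2.65]. Speed limits (rad/s): [2.22, 2.22, 2.79, 2.79, 3.14, 3.14, 3.14].

### API

Orientations are given as a rotation vector (axis times angle).
In Python, from rig import arm gives the robot as it stands. The module is installed in compiled form; this text tells all that it offers.
- The arm moves only by the tool carry_out, never from a script. Its argument "motion" is one flat list of numbers, 4 for each row, row after row: the shift along the world's x, y, z in m, then the turn about the world's z in rad. In form: [dx, dy, dz, roll, dx, dy, dz, roll, ...]. A call has 1 to 20 rows; each row is the pose to reach, as a shift and turn from the pose commanded when the call began; what a row does not reach only later rows make up. A row lasts 1/10 s, in which the tool goes at most 50 mm and 8.59 degrees, less where a joint would pass 70% of its speed; a pose out of reach is approached as far as the arm can. A call with a gripper value outside its range is refused whole. "gripper" is the opening, from -1 (shut) to 1 (fully open), set as the call begins (left out, the last holds). The fingers move at their own pace and stop on an object; the grip force is fixed at half the most. Time passes only in rows, so rows that repeat a pose let the fingers close. It gives the time, the measured TCP pose, the force and the opening at its end, in the units of the state.
- arm.get_state(): the state, without advancing time (a new reading comes with each control period).
- arm.snapshot(name): name is "scene" or "top" or "wrist"; returns a dict with "img" (400x640x3 uint8, blue, green, red), "fovy" (degrees; the focal length in pixels is half the picture's height over the tangent of half this angle, whatever the lens; pixels are square), "cx", "cy" (the principal point, pixels), "R" (3x3) and "t" (3): a world point X has camera coordinates R X + t. Camera axes: x right, y down, z forward; pixel columns grow to the right and rows downward; lengths in mm; the calibration is good to about 2 mm. A picture is of the moment at which its call begins. There is no depth.
- arm.sign_off(): hands the job in, once; it reports no verdict.
The state is a dict: "time_s": time; "joints": joint angles; "qvel": joint speeds; "joint_torque": joint torques, N m; "position": TCP position; "tool_rot": TCP orientation; "wrist_force": force on the tool from outside, world axes, zero at the start; "torque": the same for the moment, N m; "finger_gap": finger opening in mm.
Only numpy, scipy, OpenCV 4.12 (cv2) and the standard library are available. Lean on these libraries where they do the work, as an engineer would, in place of code of your own. Each camera call takes 0.05 s, during which the arm holds its last target.

## Working session

There is one attempt and no reset: what is moved stays moved. The work goes in short steps, Python scripts to look and compute and a tool call to move; the robot and the scene stay as the last step left them, time stands still between calls to the robot, and variables do not carry over. Pictures are saved under pics/ and viewed, and the job is handed in when it is done.

Besides the shell and the picture viewer there is one more tool, called after "Request:" as name(argument=value, ...) on one line, values as JSON. carry_out: Moves the arm, as the interface text tells. Its arguments: {"type":"object","properties":{"motion":{"type":"array","items":{"type":"number"}},"gripper":{"type":"number"}},"required":["motion"]}

```bash
mkdir -p pics; python3 - <<'E'
from rig import arm
import cv2,pickle
s=arm.get_state();print(s)
d={}
for n in("scene","top"):
    d[n]=arm.snapshot(n);cv2.imwrite(f"pics/{n}1.png",d[n]["img"]);print(n,d[n]["fovy"],d[n]["cx"],d[n]["cy"],d[n]["R"],d[n]["t"])
pickle.dump(d,open("d1.pkl","wb"))
E
```

```text
{'time_s': 0.0, 'joints': array([-1.31819395,  0.33390171,  0.03988984,  1.46626906, -0.01338336,
        1.34327372, -0.05846751]), 'qvel': array([-2.02832876e-03, -3.08428385e-05,  7.19875468e-04, -2.91164464e-04,
       -9.74669946e-04, -1.01254861e-03, -1.16184439e-03]), 'joint_torque': array([ 2.75736954e-05, -6.56347275e+01,  1.33542985e+00, -4.03807783e+01,
       -5.97606227e-02,  4.43983823e-02,  1.37122765e-04]), 'position': array([223.86786699, 609.74327355, 221.6665149 ]), 'tool_rot': array([-5.49732166e-01, -3.09296831e+00,  2.48006701e-03]), 'wrist_force': array([-0.35938695, -0.07816031, -0.42481578]), 'torque': array([-0.00805372, -0.00658592,  0.01306255]), 'finger_gap': 87.10625628933937}
scene 44.30098392955651 320.2990846660188 201.85162819413236 [[-0.07609878  0.99705431 -0.00957516]
 [ 0.86853344  0.0615667  -0.49179183]
 [-0.48975365 -0.0457411  -0.87066016]] [  -1.71557112 -425.40236278 1252.64319316]
top 53.34345593055832 324.3240102623761 195.65087506438906 [[ 0.02543782 -0.99953114  0.01704179]
 [-0.98006557 -0.02829525 -0.19664908]
 [ 0.19703908 -0.01169974 -0.98032582]] [ 18.33746181 584.96959361 699.41972136]
```

View pics/scene1.png

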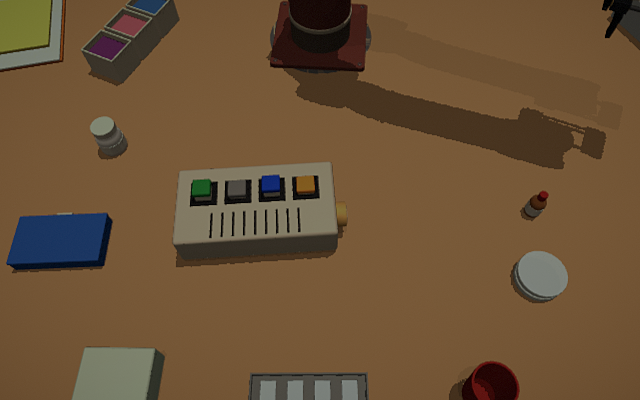

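View pics/top1.png

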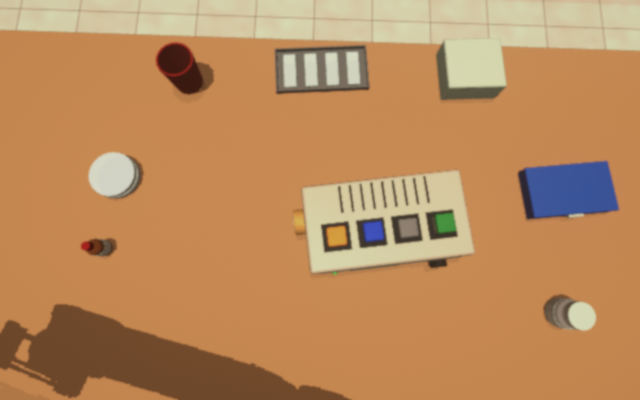

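The scene view shows green (202,188), grey (237,188), blue (271,184) and orange (305,185). In the top view they run the other way, from orange (337,237) to green (446,224). Next I'll measure them with colour masks.

```bash
cat > h.py <<'E'
import cv2,numpy as np
def ray(c,u,v,z):
    f=c["img"].shape[0]/2/np.tan(np.radians(c["fovy"]/2))
    d=c["R"].T@np.array([(u-c["cx"])/f,(v-c["cy"])/f,1]);o=-c["R"].T@c["t"]
    return o+d*(z-o[2])/d[2]
def tri(c1,p1,c2,p2):
    A=[];b=[]
    for c,(u,v) in((c1,p1),(c2,p2)):
        f=c["img"].shape[0]/2/np.tan(np.radians(c["fovy"]/2))
        d=c["R"].T@np.array([(u-c["cx"])/f,(v-c["cy"])/f,1]);d/=np.linalg.norm(d);o=-c["R"].T@c["t"]
        P=np.eye(3)-np.outer(d,d);A.append(P);b.append(P@o)
    return np.linalg.solve(sum(A),sum(b))
def masks(c,win):
    x0,y0,x1,y1=win
    hsv=cv2.cvtColor(c["img"],cv2.COLOR_BGR2HSV)
    out={}
    for n,lo,hi in(("orange",(10,200,200),(22,255,255)),("blue",(112,150,150),(125,255,255)),("green",(45,120,90),(75,255,255)),("grey",(0,0,85),(40,75,150))):
        m=np.zeros(hsv.shape[:2],np.uint8);m[y0:y1,x0:x1]=cv2.inRange(hsv,lo,hi)[y0:y1,x0:x1]
        k,l,st,ce=cv2.connectedComponentsWithStats(m)
        if k>1:
            i=1+st[1:,4].argmax();out[n]=(ce[i],st[i])
    return out
E
python3 - <<'E'
import pickle,cv2,numpy as np
from h import *
d=pickle.load(open("d1.pkl","rb"))
W={"scene":(185,170,325,205),"top":(318,205,462,255)}
a=[]
for n,w in W.items():
    for k,(ce,st) in masks(d[n],w).items():
        z=113 if k in("blue","green") else 104
        print(n,k,ce.round(1),st,ray(d[n],*ce,z).round(1))
    x0,y0,x1,y1=w
    a.append(cv2.resize(d[n]["img"][y0:y1,x0:x1],(780,280),interpolation=cv2.INTER_NEAREST))
    print(cv2.cvtColor(d[n]["img"],cv2.COLOR_BGR2HSV)[{"scene":188,"top":229}[n],{"scene":237,"top":408}[n]])
cv2.imwrite("pics/crop1.png",np.vstack(a))
E
```

```text
scene green [204.  191.8] [199 191  10   2  12] [ 544.5 -168.2  113. ]
scene grey [255.2 183.9] [ 185  170  140   35 2306] [516.  -79.3 104. ]
[19 36 78]
top blue [373.1 230.8] [364 222  19  19 302] [513.4 -51.3 113. ]
top green [444.8 222.5] [435 213  21  20 337] [ 531.5 -176.8  113. ]
top grey [407.9 226.6] [391 214  32  27 469] [ 523.7 -114.   104. ]
[ 16  53 143]
```

View pics/crop1.png

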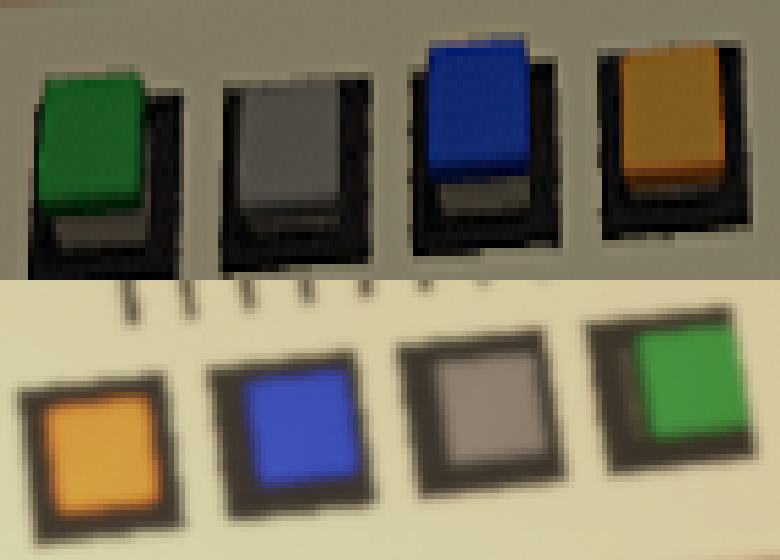

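The crop shows all four top faces clearly, with green and blue standing up and grey and orange down. My orange threshold missed, so I'll use the top-face centres and cross-check both views.

```bash
python3 - <<'E'
import pickle,cv2,numpy as np
from h import *
d=pickle.load(open("d1.pkl","rb"))
T=d["top"];hsv=cv2.cvtColor(T["img"],cv2.COLOR_BGR2HSV)
print(hsv[236,337],hsv[236,312])
m=np.zeros((400,640),np.uint8);m[205:255,318:360]=cv2.inRange(hsv,(8,140,150),(25,255,255))[205:255,318:360]
k,l,st,ce=cv2.connectedComponentsWithStats(m);i=1+st[1:,4].argmax();print(ce[i],st[i])
o=ce[i]
P=[ray(T,*o,104),ray(T,373.1,230.8,113),ray(T,407.9,226.6,104),ray(T,444.8,222.5,113)]
print(np.round(P,1));print(np.diff(P,axis=0),np.linalg.norm(np.diff(P,axis=0),axis=1))
S=d["scene"]
print(ray(S,305.1,182.6,104),ray(S,270.1,182,113))
print(tri(T,o,S,(305.1,182.6)),tri(T,(373.1,230.8),S,(270.1,182)))
from rig import arm
s=arm.get_state()["position"];print((P[0]-s)/1000,(P[1]-s)/1000)
E
```

```text
[ 19 179 212] [ 27  55 215]
[336.4        235.65352113] [327 226  20  20 355]
[[ 504.2   11.8  104. ]
 [ 513.5  -51.3  113. ]
 [ 523.6 -114.   104. ]
 [ 531.4 -176.7  113. ]]
[[  9.24537521 -63.09215033   9.        ]
 [ 10.13095847 -62.69644052  -9.        ]
 [  7.83208201 -62.75480095   9.        ]] [64.39795335 64.14421231 63.87884275]
[506.54762876  13.03952918 104.        ] [515.2938302  -50.52623802 113.        ]
[504.52994833  12.19585262 100.67564104] [513.74868099 -51.30031022 110.47781637]
[ 0.2803716  -0.59796657 -0.11774466] [ 0.28961698 -0.66105872 -0.10874466]
```

Request:
carry_out(motion=[0.005,-0.01,0,0,0.014,-0.03,0,0,0.028,-0.06,0,0,0.045,-0.096,0,0,0.063,-0.134,0,0,0.081,-0.172,0,0,0.099,-0.21,0,0,0.117,-0.248,0,0,0.135,-0.286,0,0,0.153,-0.324,0,0,0.171,-0.362,0,0,0.189,-0.4,0,0,0.207,-0.438,-0.005,0,0.225,-0.476,-0.015,0,0.243,-0.514,-0.025,0,0.258,-0.55,-0.035,0,0.27,-0.575,-0.045,0,0.278,-0.59,-0.055,0,0.281,-0.598,-0.06,0,0.281,-0.598,-0.06,0], gripper=-1)

```text
time_s: 2.1
position: [504.3, 10.9, 161.9]
tool_rot: [-0.553, -3.091, 0.001]
wrist_force: [-0.5, -1.1, -0.2]
finger_gap: 0.4
```

```bash
python3 - <<'E'
from rig import arm
import cv2,numpy as np
for n in("scene","top"):
    c=arm.snapshot(n);x0,y0,x1,y1=dict(scene=(180,60,360,260),top=(280,130,480,300))[n]
    cv2.imwrite(f"pics/{n}2.png",cv2.resize(c["img"][y0:y1,x0:x1],None,fx=3,fy=3))
s=arm.get_state();print(s["position"],s["wrist_force"])
E
```

```text
[504.58951452  12.84897286 162.69182581] [-0.63788347 -0.32855482  0.51384784]
```

View pics/scene2.png

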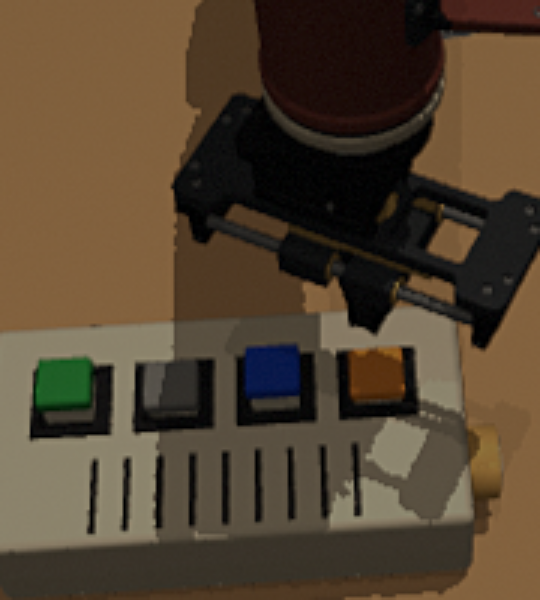

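View pics/top2.png

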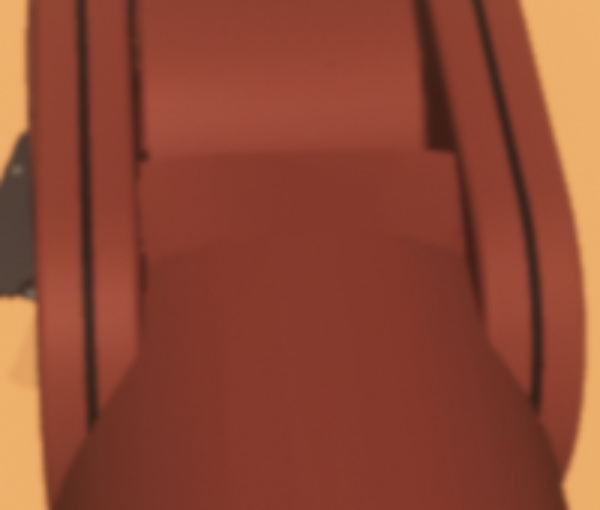

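Request:
carry_out(motion=[0.0,0,-0.01,0,0,0,-0.02,0,0,0,-0.03,0,0,0,-0.04,0,0,0,-0.048,0,0,0,-0.053,0,0,0,-0.057,0,0,0,-0.061,0,0,0,-0.065,0,0,0,-0.069,0,0,0,-0.072,0,0,0,-0.072,0,0,0,-0.072,0])

```text
time_s: 3.5
position: [505.3, 12.1, 91.7]
tool_rot: [0.55, 3.093, 0.001]
wrist_force: [-6.4, 0.1, 18.3]
finger_gap: 0.2
```

The 18 N reading is well above the 3 N spring, so the key is on its stop. I'll lift now.

Request:
carry_out(motion=[0,0,0.005,0,0,0,0.01,0,0,0,0.016,0,0,0,0.022,0,0,0,0.03,0,0,0,0.04,0,0,0,0.055,0,0,0,0.065,0,0,0,0.065,0])

```text
time_s: 4.4
position: [505.9, 12.3, 157.1]
tool_rot: [0.549, 3.091, 0.002]
wrist_force: [-0.1, -0.2, -0.3]
finger_gap: 0.4
```

```bash
python3 - <<'E'
from rig import arm
import cv2,numpy as np
for n in("scene",):
    c=arm.snapshot(n);x0,y0,x1,y1=dict(scene=(180,60,360,260),top=(280,130,480,300))[n]
    cv2.imwrite(f"pics/{n}3.png",cv2.resize(c["img"][y0:y1,x0:x1],None,fx=3,fy=3))
s=arm.get_state();print(s["position"],s["wrist_force"])
E
```

```text
[505.4195496   12.29869723 156.20170239] [-0.35420447  0.47884195 -0.43787722]
```

View pics/scene3.png

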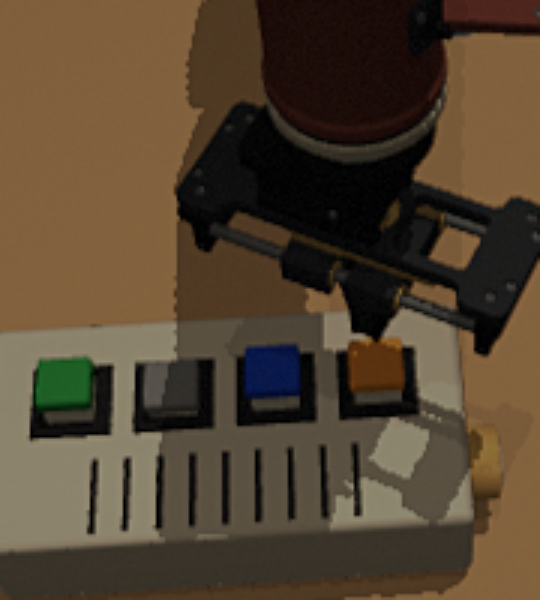

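The orange key (crop 376,365) is now up with its white stem showing, and the other keys are unchanged. Next is the blue key.

Request:
carry_out(motion=[0.002,-0.012,0,0,0.005,-0.035,0,0,0.008,-0.055,0,0,0.009,-0.063,0,0,0.009,-0.063,-0.005,0,0.009,-0.063,-0.015,0,0.009,-0.063,-0.025,0,0.009,-0.063,-0.032,0,0.009,-0.063,-0.037,0,0.009,-0.063,-0.041,0,0.009,-0.063,-0.045,0,0.009,-0.063,-0.049,0,0.009,-0.063,-0.053,0,0.009,-0.063,-0.057,0,0.009,-0.063,-0.061,0,0.009,-0.063,-0.065,0,0.009,-0.063,-0.065,0,0.009,-0.063,-0.065,0])

```text
time_s: 6.25
position: [514.2, -50.7, 91.7]
tool_rot: [0.55, 3.093, 0.002]
wrist_force: [-8.1, 1.9, 19.5]
finger_gap: 0.5
```

Request:
carry_out(motion=[0,0,0.005,0,0,0,0.01,0,0,0,0.016,0,0,0,0.022,0,0,0,0.03,0,0,0,0.04,0,0,0,0.055,0,0,0,0.075,0,-0.002,0.01,0.095,0,-0.005,0.035,0.1,0,-0.01,0.07,0.1,0,-0.015,0.105,0.1,0,-0.02,0.14,0.1,0,-0.025,0.175,0.1,0,-0.03,0.21,0.1,0,-0.03,0.24,0.1,0,-0.03,0.255,0.1,0,-0.03,0.26,0.1,0,-0.03,0.26,0.1,0,-0.03,0.26,0.1,0])

```text
time_s: 8.25
position: [484.4, 207.4, 190.7]
tool_rot: [0.553, 3.092, -0.001]
wrist_force: [0.3, -1.1, 1.3]
finger_gap: 0.3
```

```bash
python3 - <<'E'
from rig import arm
import cv2,numpy as np
a=[]
for n in("scene","top"):
    c=arm.snapshot(n);x0,y0,x1,y1=dict(scene=(170,155,350,255),top=(300,170,480,270))[n]
    a.append(cv2.resize(c["img"][y0:y1,x0:x1],None,fx=3,fy=3))
cv2.imwrite("pics/fin.png",np.vstack(a))
s=arm.get_state();print(s["time_s"],s["position"],s["wrist_force"])
E
```

```text
8.35 [484.361209   207.5738292  190.67588271] [-0.85599582  0.41503801  0.50430716]
```

View pics/fin.png

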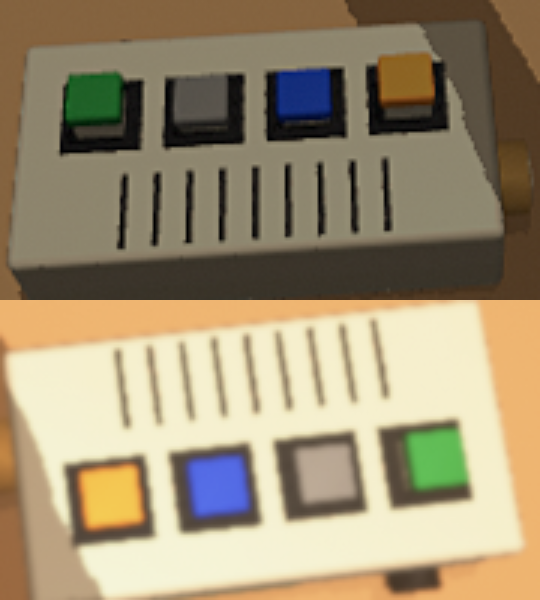

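The final picture shows orange up (406,80), blue latched (304,95), green up and grey latched, and the arm is clear.

```bash
python3 -c "
from rig import arm
print(arm.sign_off())"
```

```text
the job is handed in; nothing more can be done
None
```

The filter change is done. I pressed the orange key once and it sprang up, then pressed the blue key once and it latched down. The job was handed in at about 8.4 s, with the arm clear of the box.

- **Presses:** both were made with the gripper shut, at about 0.04 m/s. Each went to the stop, with the tool reading 91.7 mm. The upward force at the stop was about 18 N on orange and 19.5 N on blue. There was also a sideways force of 6 to 8 N.
- **Final pictures:** both camera views show orange up and blue latched, with green still up and grey still latched. Wrist force was back to about zero.
- **Disagreements:** the two cameras differed by about 2 mm on the key positions. Triangulating the two views put the key tops about 3 mm lower than the given heights, so I used the given heights. My first colour mask missed orange in both views and blue in the scene view. I redid orange in the top view with new thresholds. In the scene view I read both centres off the enlarged picture.

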